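Park the sprung jaw of a board holder at its middle catch

TASK

Open the spring-loaded circuit-board holder for the next small board: with a fingertip or the outside of the fingers, push the blue pad on the moving jaw gently away from the fixed jaw, past the middle catch (green tooth) but not as far as the far catch (red tooth), then let the jaw come back until it latches at the green tooth and stays there by itself. Only push: do not pinch the jaw's plate, leave the board, tape, breadboard and screwdriver lying where they are, and finish clear of everything.

Things in the scene. Friction and masses are not known exactly. Their poses are not given: they have to be found in the camera images.
- holder: Board holder, bolted to the bench: dark base plate 320 x 130 mm (x, y), its top at z 12 mm, aluminium end blocks 46 mm high, steel guide rods along x. Origin: centre of its underside on the bench, z up, +x = the way the jaw opens. Black fixed jaw at x -136 to -118 mm, 120 mm wide, top at z 56 mm. Only the moving jaw's pad and plate stand above 58 mm.
- jaw (a joint): Moving jaw, an aluminium carriage sliding along the holder's +x. In m: 0 = shut (60 mm gap, the start), 0.036 = latched at the middle catch, 0.066 = latched at the far catch, 0.074 = end stop. A spring pushes it back: 6 N at 0, 9 N at 0.036, 12 N at 0.066. Let go below 0.038 it springs shut; between 0.040 and 0.067 it comes back to 0.036 and stays; beyond 0.069 the far catch holds it.
- push_face (a point): Centre of the face to push, looking to the holder's -x: blue pad 64 mm wide (y), 29 mm high (61 to 90 mm above the bench, this point 75 mm), 8 mm thick, with a 3 mm steel plate behind. Moves with the jaw; jaw shut: x -42 mm, y 0 of the holder. The space on its -x side is free above 58 mm.
- jaw_edge (a point): Top middle of the moving jaw's black edge, on the side that faces the fixed jaw, 56 mm above the bench.
- catch (a joint): Catch lever that rides on the moving jaw behind the plate and drops in behind a tooth by itself. In rad: 0 = down; up to about 0.24 while its nose rides over a tooth. Pressing its orange thumb pad down some 14 mm (under 15 N) frees a latched jaw, which then springs shut.
- catch_thumb (a point): Centre of the top of the catch's orange thumb pad, 24 x 22 mm, 57 mm above the bench; it moves with the jaw.
- green_tooth (a point): Top of the middle tooth on the steel bar along the middle of the base, painted green, 27 mm above the bench; fixed. Green lines on both edges of the base plate, at x 14 mm of the holder, show where the aluminium carriage's +x face stands when latched here.
- red_tooth (a point): Top of the far tooth on the same bar, painted red, 30 mm farther along the holder's +x; fixed. Red lines on the base plate's edges likewise, at x 44 mm.
- board: Loose green circuit board 100 x 88 mm on four brass standoffs, 22 mm high over its parts. Origin at the centre of its underside. Not to be moved.
- tape: Loose roll of masking tape lying flat, 100 mm across, 24 mm high. Origin at the centre of its underside. Not to be moved.
- breadboard: Loose white breadboard 82 x 55 x 9 mm. Origin at the centre of its underside. Not to be moved.
- driver: Loose screwdriver 170 mm long with a yellow handle, lying along its own x. Not to be moved.

How it is judged:
By the outcome, as a careful person would: the job done as asked, in the order asked, and still so for the second after the job is handed in, with the robot touching nothing.
It also fails if it takes over 32 s, if anything falls off the work surface, if the arm or the gripper's body presses on something with over 40 N, if the wrist force passes 120 N, or if a joint passes its speed limit or range.

ROBOT

A 7-joint arm with a two-finger parallel gripper is mounted at the origin on the work surface. World frame = base frame: x ahead of the robot, y to its left, z up, the work surface at z = 0. Lengths are in m, angles in rad, forces in N, time in s.
With the tool pointing down it reaches from about 0.35 to 0.9 m from the base axis. Payload 8.1 kg.
Tool frame: the origin (TCP) lies on the centre line of the jaws, within the pads' length; the fingertips stand 14 mm ahead of it and the grasp point (between the pads) lies 5 mm behind it (arm.tip_reach is the distance from the TCP to the fingertips, in m); z points along the fingers, y is the direction in which the jaws open and shut (so a half turn about z gives the same grasp; the last joint's range is limited). The gripper opens to 92 mm and grips with 3 to 60 N. Pads are 19 mm wide; open, the fingers measure 130 mm over their backs; the gripper's body (75 mm by 190 mm) begins 47 mm behind the grasp point.
Start: joints at [1.041, 0.434, 0.025, 1.573, -0.012, 1.134, -0.075], TCP at [0.259, -0.569, 0.241] pointing down, gripper open.
Joint ranges: [-2.62, 2.62], [-0.44, 2.09], [-1.27, 1.32], [0.08, 2.57], [-1.32, 4.46], [0.12, 2], [-2.74, 2.74]. Speed limits (rad/s): [2.22, 2.22, 3.01, 3.01, 3.14, 3.14, 3.14].

INTERFACE

Orientations are given as a rotation vector (axis times angle).
In Python, from cell import sensors, vision, arm, nets gives the robot as it stands.
- The arm moves only by the shell command python3 -m handwheel 'ROWS' [FORCE]. ROWS is JSON, a list of rows, each an object of numbers: "tx", "ty", "tz": the shift along the tool's x, y, z in cm; "wx", "wy", "wz": the turn, a rotation vector about the tool's x, y, z in degrees; "claw": the opening, from 0 (shut) to 1 (fully open). A call has 1 to 12 rows; each row is the pose to reach, as a shift and turn from the pose commanded when the call began, along the tool's axes at that moment; what a row does not reach only later rows make up. A row lasts 1/12 s, in which the tool goes at most 41.7 mm and 7.16 degrees, less where a joint would pass 70% of its speed; a pose out of reach is approached as far as the arm can. A call with a gripper value outside its range is refused whole. The fingers move at their own pace and stop on an object; FORCE is the grip in N (left out, the last holds). Time passes only in rows, so rows that repeat a pose let the fingers close. It gives the time, the measured TCP pose, the force and the opening at its end, in the units of the state.
- sensors.observe(): the state, without advancing time (a new reading comes with each control period).
- vision.get_image(name): name is "side" or "top" or "wrist"; returns (picture, depth): 384x512x3 uint8, blue, green, red; 384x512 float32, m along the optical axis (not along the pixel's ray), 0 where there is no reading.
- vision.camera_model(name): a dict with "K" (3x3 intrinsics, pixels), "k1" (the pictures are not rectified: a ray, as slopes to the right and down, at radius r is drawn at 1 + k1 r^2 times it, then the intrinsics apply), "xyz" and "attitude" of the camera in the world; the wrist camera has in their place "hand_eye" (4x4, takes a point from camera to tool coordinates, whose origin is the TCP and whose axes are the flange's). Camera axes: x right, y down, z forward; pixel columns grow to the right and rows downward; lengths in m; the calibration is good to about 2 mm. A picture is of the moment at which its call begins: read the wrist's pose just before it. camera_model takes no time and is no camera call.
- arm.sign_off(): hands the job in, once; it reports no verdict.
Trained networks look in the newest picture that a camera, given by its name, has taken for a name from the list of things; names that differ only in an ending like _2 or _b are one class to them, and where a whole thing is asked for, a point or a joint stands for the part that bears it (a point fixed in the world has none). Each returns a list of dicts, best first, with "score" (0 to 1); they miss things now and then, are a little off and sometimes report something else, mostly with a low value. They report only what shows in the picture. A call takes as long as a camera call.
- nets.cut_out(label, camera): "region" (384x512 bool, what is visible of it) and "uv" ([column, row] in pixels, amid what is visible of it).
The state is a dict: "clock": time; "joints": joint angles; "dq": joint speeds; "joint_efforts": joint torques, N m; "position": TCP position; "ee_rot": TCP orientation; "force": force on the tool from outside, world axes, zero at the start; "ft_torque": the same for the moment, N m; "width": opening from 0.0 (shut) to 1.0 (fully open).
Only numpy, scipy, OpenCV 4.12 (cv2) and the standard library are available. Lean on these libraries where they do the work, as an engineer would, in place of code of your own. Each camera call takes 0.05 s, during which the arm holds its last target.

## Working session

There is one attempt and no reset: what is moved stays moved. The work goes in short steps, Python scripts to look and compute and a shell command to move; the robot and the scene stay as the last step left them, time stands still between calls to the robot, and variables do not carry over. Pictures are saved under pics/ and viewed, and the job is handed in when it is done.

```bash
mkdir -p pics; ls; cat > h.py <<'E'
import numpy as np,cv2
from scipy.spatial.transform import Rotation as R
from cell import sensors,vision,arm,nets
def cam(name,st=None):
    m=vision.camera_model(name)
    if name=='wrist':
        st=st or sensors.observe()
        T=np.eye(4);T[:3,:3]=R.from_rotvec(st['ee_rot']).as_matrix();T[:3,3]=st['position']
        T=T@np.array(m['hand_eye'])
    else:
        T=np.eye(4);a=np.array(m['attitude'],float)
        T[:3,:3]=a if a.shape==(3,3) else R.from_rotvec(a).as_matrix()
        T[:3,3]=m['xyz']
    return np.array(m['K']),m['k1'],T
def rays(uv,K,k1):
    uv=np.atleast_2d(np.array(uv,float))
    d=np.array([k1,0,0,0,0.])
    return cv2.undistortPoints(uv.reshape(-1,1,2),K,d).reshape(-1,2)
def to_world(uv,depth,c):
    K,k1,T=c; s=rays(uv,K,k1); z=np.atleast_1d(depth)[:,None]
    return (np.c_[s*z,z])@T[:3,:3].T+T[:3,3]
def at_z(uv,zw,c):
    K,k1,T=c; s=rays(uv,K,k1); d=np.c_[s,np.ones(len(s))]@T[:3,:3].T
    return T[:3,3]+d*((zw-T[2,3])/d[:,2])[:,None]
def px(P,c):
    K,k1,T=c; p=(np.atleast_2d(P)-T[:3,3])@T[:3,:3]
    return cv2.projectPoints(p.reshape(-1,1,3),np.zeros(3),np.zeros(3),K,np.array([k1,0,0,0,0.]))[0].reshape(-1,2)
E
python3 - <<'E'
from h import *
print(vision.camera_model('top'));print(vision.camera_model('side'));print(vision.camera_model('wrist'))
for n in ['top','side','wrist']:
    im,d=vision.get_image(n); cv2.imwrite(f'pics/{n}0.png',im); np.save(f'{n}0.npy',d)
    for l in ['holder','push_face','catch_thumb','jaw_edge']:
        r=nets.cut_out(l,n)
        for x in r[:2]: print(n,l,x['score'],x['uv'],x['region'].sum())
s=sensors.observe();print(s); print(arm.tip_reach)
E
```

```text
pics
{'K': array([[461.21980847,   0.        , 245.53800296],
       [  0.        , 461.21980847, 191.55001089],
       [  0.        ,   0.        ,   1.        ]]), 'k1': 0.026403704952048114, 'xyz': array([0.3737001 , 0.12625244, 1.15175521]), 'attitude': array([-2.11601587,  2.1211529 , -0.2012919 ])}
{'K': array([[486.26577204,   0.        , 257.62288643],
       [  0.        , 486.26577204, 193.69537321],
       [  0.        ,   0.        ,   1.        ]]), 'k1': -0.13281018638380382, 'xyz': array([ 0.41537727, -0.55615371,  0.90283414]), 'attitude': array([-2.43111037,  0.28153018, -0.11471775])}
{'K': array([[286.52063848,   0.        , 258.17775367],
       [  0.        , 286.52063848, 191.31892159],
       [  0.        ,   0.        ,   1.        ]]), 'k1': -0.025536195202793537, 'hand_eye': array([[ 3.00233120e-04, -9.60573524e-01, -2.78025926e-01,
         7.51073529e-02],
       [ 9.99999818e-01,  4.34115612e-04, -4.19985645e-04,
         1.21653489e-04],
       [ 5.24122486e-04, -2.78025749e-01,  9.60573479e-01,
        -1.45201624e-01],
       [ 0.00000000e+00,  0.00000
[... 370 characters left out ...]
ck': 0.75, 'joints': array([ 1.04139956,  0.43444241,  0.02502326,  1.57318828, -0.01161349,
        1.13398236, -0.07510999]), 'dq': array([-1.39576710e-03,  1.30464946e-04, -2.81992180e-04,  9.37312089e-04,
       -3.05411768e-05,  4.99327311e-04, -1.13101451e-03]), 'joint_efforts': array([ 7.62360723e-04, -6.67542958e+01,  9.84168313e-01, -3.14776397e+01,
       -6.06634165e-02,  3.26416385e-02,  6.52429389e-05]), 'position': array([ 0.25870312, -0.56897456,  0.24078245]), 'ee_rot': array([3.07025251e+00, 6.65121618e-01, 4.39613879e-05]), 'force': array([ 0.79016781, -0.40981048,  0.85456894]), 'ft_torque': array([ 0.01393491,  0.06657614, -0.04111944]), 'width': 0.9977825200904998}
0.014
```

View pics/top0.png

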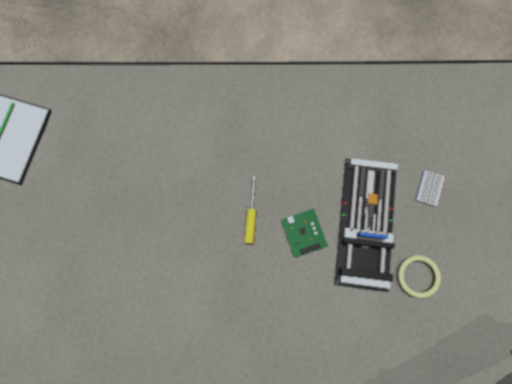

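View pics/side0.png

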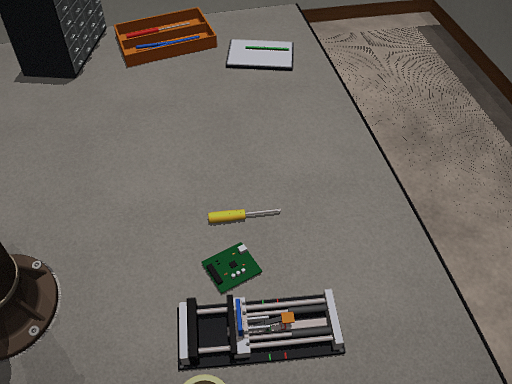

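The top view shows the holder at columns 340–397, rows 158–290, opening upward in the image (about world +x). The blue pad is at (373,236), and the fixed jaw is near row 272. The side view agrees. Next I measure the holder pose.

```bash
python3 - <<'E'
from h import *
c=cam('top');d=np.load('top0.npy');im=cv2.imread('pics/top0.png')
cr=cv2.resize(im[145:305,325:450],None,fx=4.5,fy=3.7*1.0 if 0 else 3.7,interpolation=cv2.INTER_CUBIC)
cr=cv2.resize(im[150:300,325:450],None,fx=4,fy=4,interpolation=cv2.INTER_CUBIC);cv2.imwrite('pics/topc.png',cr)
cs=cam('side');ds=np.load('side0.npy');ims=cv2.imread('pics/side0.png')
cv2.imwrite('pics/sidec.png',cv2.resize(ims[280:384,170:360],None,fx=4,fy=4,interpolation=cv2.INTER_CUBIC))
for n,i,dd,cc,box in [('top',im,d,c,(325,450,150,300)),('side',ims,ds,cs,(170,360,280,384))]:
    hsv=cv2.cvtColor(i,cv2.COLOR_BGR2HSV)
    def sel(lo,hi):
        m=cv2.inRange(hsv,lo,hi)>0
        k=np.zeros_like(m);k[box[2]:box[3],box[0]:box[1]]=1
        v,u=np.where(m&k&(dd>0)); return np.c_[u,v],dd[v,u]
    for nm,lo,hi in [('blue',(100,120,60),(130,255,255)),('orange',(8,150,120),(20,255,255)),('green',(45,120,50),(80,255,255)),('red',(172,120,50),(180,255,255)),('red2',(0,120,50),(5,255,255))]:
        uv,z=sel(lo,hi)
        if len(uv)==0: continue
        P=to_world(uv,z,cc); print(n,nm,len(uv),np.median(uv,0),np.round(np.median(P,0),4),np.round(P.min(0),3),np.round(P.max(0),3))
E
```

```text
top blue 93 [372. 235.] [ 0.4786 -0.1622  0.0887] [ 0.473 -0.193  0.074] [ 0.484 -0.132  0.094]
top orange 71 [373. 198.] [ 0.5704 -0.1779  0.0556] [ 0.559 -0.194  0.031] [ 0.581 -0.165  0.06 ]
top green 15 [344. 220.] [ 0.5239 -0.1159  0.0115] [ 0.462 -0.231  0.008] [ 0.539 -0.065  0.018]
top red 1 [390. 207.] [ 0.5561 -0.23    0.0121] [ 0.556 -0.23   0.012] [ 0.556 -0.23   0.012]
top red2 14 [368. 205.] [ 0.561  -0.1757  0.0113] [ 0.551 -0.235  0.007] [ 0.57  -0.115  0.016]
side blue 135 [238. 315.] [ 0.4799 -0.1665  0.0899] [ 0.473 -0.196  0.044] [ 0.492 -0.112  0.095]
side orange 129 [287. 317.] [ 0.5715 -0.1761  0.0569] [ 0.559 -0.188  0.053] [ 0.584 -0.165  0.06 ]
side green 200 [228. 285.] [ 0.4794 -0.0563  0.0111] [ 0.451 -0.234  0.002] [ 0.541 -0.04   0.028]
side red 5 [284. 324.] [ 0.568  -0.1753  0.0131] [ 0.553 -0.231  0.007] [ 0.572 -0.112  0.027]
side red2 36 [285. 329.] [ 0.5594 -0.1874  0.0135] [ 0.553 -0.237  0.01 ] [ 0.575 -0.112  0.059]
```

View pics/topc.png

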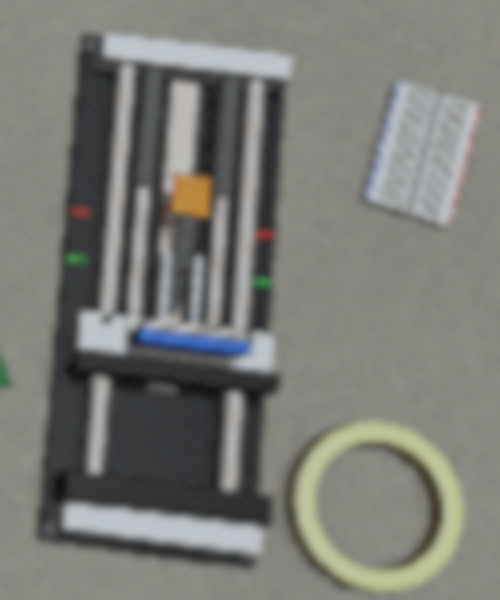

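View pics/sidec.png

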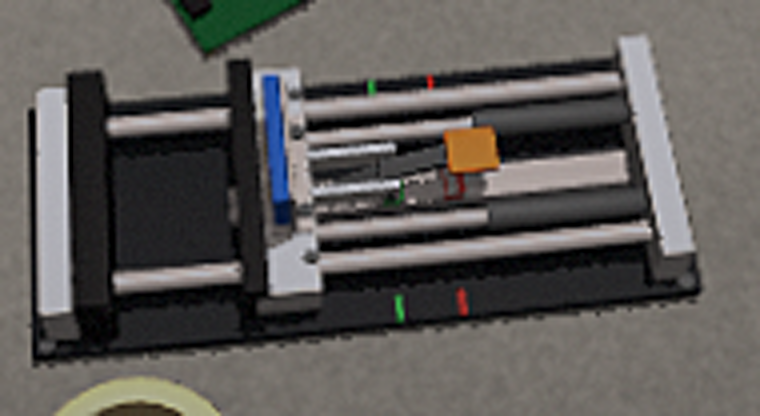

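View pics/wrist0.png

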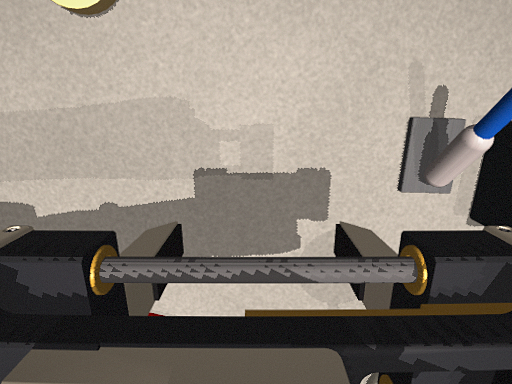

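```bash
python3 - <<'E'
from h import *
c=cam('top');cs=cam('side')
t=at_z([(344,214.5),(390.3,220.3),(344.8,202.8),(391,208.3)],.0125,c)
s=at_z([(262.8,301.6),(269.8,356.5),(277.3,300.3),(285.5,355)],.0125,cs)
for n,P in(('top',t),('side',s)):
    print(n,P.round(4)); 
    g=(P[0]+P[1])/2;r=(P[2]+P[3])/2
    ly=(P[0]+P[2]-P[1]-P[3])/2
    print('g',g,'r',r,np.linalg.norm(r-g),np.linalg.norm(ly),'yaw',np.degrees(np.arctan2(-ly[0],ly[1])))
    yaw=np.arctan2(-ly[0],ly[1]);ex=np.array([np.cos(yaw),np.sin(yaw),0])
    O=(g+r)/2-ex*.029;print('O',O)
    ey=np.array([-ex[1],ex[0],0])
    print('face',O-ex*.042+[0,0,.0625])
# end-block & base corners top: check outline corners
for n,im,cc in(('top',cv2.imread('pics/top0.png'),c),('side',cv2.imread('pics/side0.png'),cs)):
    f=4
    x0,y0=(325,150) if n=='top' else (170,280)
    big=cv2.imread('pics/topc.png' if n=='top' else 'pics/sidec.png')
    def H(x,y,z): return np.array([O[0],O[1],0])+ex*x+ey*y+[0,0,z]
    q=[H(a*.16,b*.065,.012) for a,b in((1,1),(1,-1),(-1,-1),(-1,1))]
    p=[H(-.042,b*.032,z) for b,z in((1,.061),(-1,.061),(-1,.09),(1,.09))]
    for pts in(q,p):
        u=((px(np.array(pts),cc)-[x0,y0]+.5)*4).astype(int)
        cv2.polylines(big,[u],1,(255,0,255),1)
    cv2.imwrite(f'pics/{n}fit.png',big)
s=sensors.observe();print(R.from_rotvec(s['ee_rot']).as_matrix().round(3))
E
```

```text
top [[ 0.5374 -0.1149  0.0125]
 [ 0.5226 -0.2285  0.0125]
 [ 0.5669 -0.1181  0.0125]
 [ 0.5527 -0.2321  0.0125]]
g [ 0.52999674 -0.17167322  0.0125    ] r [ 0.5597796  -0.17511933  0.0125    ] 0.02998156625816918 0.11471924470303886 yaw -7.227048539982387
O [ 0.51611856 -0.16974803  0.0125    ]
face [ 0.47445224 -0.16446436  0.075     ]
side [[ 0.5402 -0.1119  0.0125]
 [ 0.5255 -0.2275  0.0125]
 [ 0.5696 -0.1158  0.0125]
 [ 0.5552 -0.2316  0.0125]]
g [ 0.5328461  -0.16972087  0.0125    ] r [ 0.56235862 -0.17367362  0.0125    ] 0.02977605633725481 0.11661339083105907 yaw -7.160872512235334
O [ 0.51882856 -0.16808223  0.0125    ]
face [ 0.47715616 -0.16284669  0.075     ]
[[ 0.91   0.414  0.   ]
 [ 0.414 -0.91  -0.   ]
 [ 0.     0.    -1.   ]]
```

```bash
python3 -c "
import cv2;a=cv2.imread('pics/topfit.png');b=cv2.imread('pics/sidefit.png');import numpy as np
b=cv2.resize(b,None,fx=.5,fy=.5);o=np.zeros((600,800,3),'uint8');o[:600,:420]=a[:600,:420];o[:208,420:800]=b[:,:380];cv2.imwrite('pics/fit.png',o)"
```

```text
(no output)
```

View pics/fit.png

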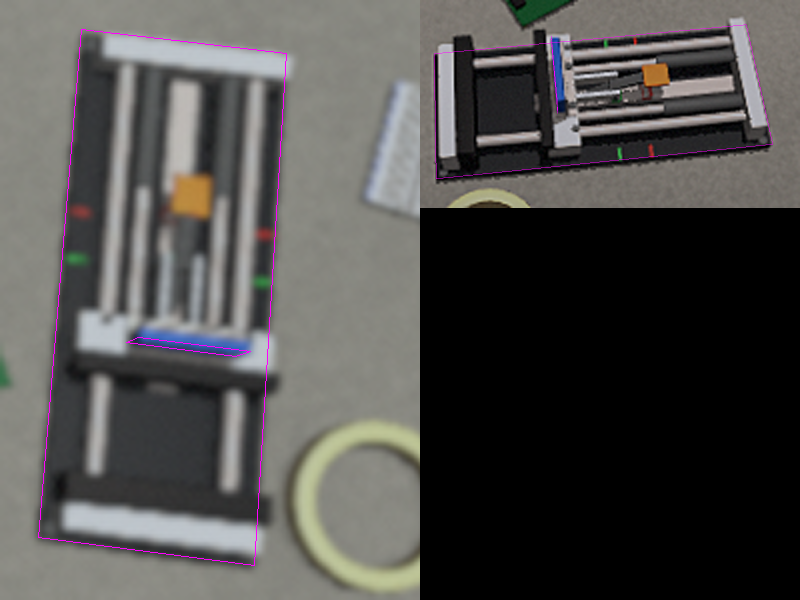

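The fit agrees with the image: push face at about (0.4755, −0.164, 0.075), holder yaw −7.2°. First move: close the fingers and go above a spot 35 mm in front of the pad, with tool x along the holder's +x.

```bash
python3 -m handwheel '[{"tx":3,"ty":-2.6,"wz":3,"claw":0},{"tx":6,"ty":-5.3,"wz":6,"claw":0},{"tx":9,"ty":-8,"wz":9,"claw":0},{"tx":12,"ty":-10.6,"wz":12,"claw":0},{"tx":15,"ty":-13.3,"wz":15,"claw":0},{"tx":18,"ty":-16,"wz":18,"claw":0},{"tx":21,"ty":-18.6,"wz":21,"claw":0},{"tx":24,"ty":-21.3,"wz":24,"claw":0},{"tx":27,"ty":-24,"wz":27,"claw":0},{"tx":30,"ty":-26.6,"wz":30,"claw":0},{"tx":32.5,"ty":-28.8,"wz":31.6,"claw":0},{"tx":33.5,"ty":-29.7,"wz":31.6,"claw":0}]' 10
python3 -m handwheel '[{"tx":0,"claw":0},{"tx":0,"claw":0},{"tx":0,"claw":0}]'
python3 - <<'E'
from h import *
s=sensors.observe();print(s['clock'],s['position'],s['force'],s['width'],s['joints'])
Rt=R.from_rotvec(s['ee_rot']).as_matrix();print(Rt.round(3))
c=cam('wrist',s);im,d=vision.get_image('wrist');cv2.imwrite('pics/w1.png',im)
hsv=cv2.cvtColor(im,cv2.COLOR_BGR2HSV);m=(cv2.inRange(hsv,(100,120,60),(130,255,255))>0)&(d>0)
v,u=np.where(m);P=to_world(np.c_[u,v],d[v,u],c);print(len(u),P.min(0),P.max(0),np.median(P,0))
f=np.array([.4755,-.1637,.075]);print('face in tool cm',(f-s['position'])@Rt*100)
k=P@Rt;print('blue in tool x',np.percentile((P-s['position'])@Rt*100,[2,50,98],axis=0))
E
```

```text
0.75 [ 0.25870312 -0.56897456  0.24078245] [ 0.79016781 -0.40981048  0.85456894] 0.9977825200904998 [ 1.04139956  0.43444241  0.02502326  1.57318828 -0.01161349  1.13398236
 -0.07510999]
[[ 0.91   0.414  0.   ]
 [ 0.414 -0.91  -0.   ]
 [ 0.     0.    -1.   ]]
916 [ 0.39648064 -0.82957792  0.01485269] [ 0.44416661 -0.73284078  0.12742307] [ 0.41311124 -0.7459464   0.11027572]
face in tool cm [ 36.50814922 -27.92405237  16.57480227]
blue in tool x [[ 4.96966518 22.10380255 11.564084  ]
 [ 6.64340228 22.38887643 13.05350347]
 [ 8.79551739 23.55487217 14.99744745]]invalid input
invalid input
```

View pics/w1.png

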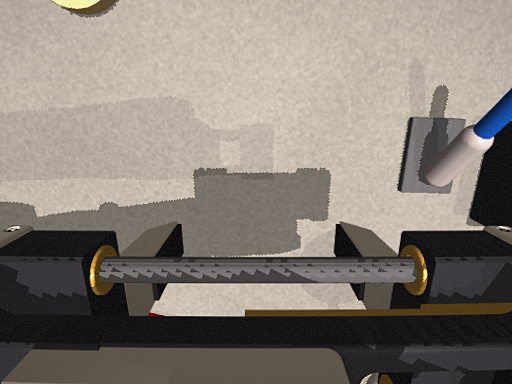

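The call was refused and the arm hasn't moved. The rows may need every key, so I try that.

```bash
python3 -m handwheel '[{"tx":3,"ty":-2.6,"tz":0,"wx":0,"wy":0,"wz":3,"claw":0}]'; python3 -m handwheel --help
```

```text
clock: 0.88
position: [0.2703, -0.5385, 0.2404]
ee_rot: [3.086, 0.572, -0.005]
force: [0.6, 1.2, -0.2]
width: 0.963invalid input: not JSON, or not a number
```

```bash
python3 -m handwheel '[{"tx":2.9,"ty":-2.87,"tz":0,"wx":0,"wy":0,"wz":3,"claw":0},{"tx":5.8,"ty":-5.73,"tz":0,"wx":0,"wy":0,"wz":6,"claw":0},{"tx":8.7,"ty":-8.6,"tz":0,"wx":0,"wy":0,"wz":9,"claw":0},{"tx":11.6,"ty":-11.5,"tz":0,"wx":0,"wy":0,"wz":12,"claw":0},{"tx":14.5,"ty":-14.3,"tz":0,"wx":0,"wy":0,"wz":15,"claw":0},{"tx":17.4,"ty":-17.2,"tz":0,"wx":0,"wy":0,"wz":18,"claw":0},{"tx":20.3,"ty":-20.1,"tz":0,"wx":0,"wy":0,"wz":21,"claw":0},{"tx":23.2,"ty":-22.9,"tz":0,"wx":0,"wy":0,"wz":24,"claw":0},{"tx":26.1,"ty":-25.8,"tz":0,"wx":0,"wy":0,"wz":27,"claw":0},{"tx":28,"ty":-27.6,"tz":0,"wx":0,"wy":0,"wz":28.6,"claw":0},{"tx":29,"ty":-28.7,"tz":0,"wx":0,"wy":0,"wz":28.6,"claw":0},{"tx":29,"ty":-28.7,"tz":0,"wx":0,"wy":0,"wz":28.6,"claw":0}]' 10
python3 - <<'E'
from h import *
s=sensors.observe();print(s['clock'],s['position'],s['force'],s['width'],s['joints'])
Rt=R.from_rotvec(s['ee_rot']).as_matrix();print(Rt.round(3))
c=cam('wrist',s);im,d=vision.get_image('wrist');cv2.imwrite('pics/w2.png',im)
hsv=cv2.cvtColor(im,cv2.COLOR_BGR2HSV);m=(cv2.inRange(hsv,(100,120,60),(130,255,255))>0)&(d>0)
v,u=np.where(m);P=to_world(np.c_[u,v],d[v,u],c);print(len(u))
f=np.array([.4755,-.1637,.075]);print('face in tool cm',(f-s['position'])@Rt*100)
print('blue in tool x',np.percentile((P-s['position'])@Rt*100,[2,50,98],axis=0))
E
```

```text
clock: 1.88
position: [0.4418, -0.1558, 0.241]
ee_rot: [-3.135, 0.187, -0.002]
force: [-0.3, 0.5, -0.5]
width: 0.107
1.8833 [ 0.44175893 -0.15575296  0.24098947] [-0.30935216  0.52125499 -0.48852092] 0.1073631196547755 [ 0.33248425  0.1876481  -0.12443639  1.93084182  0.02556334  1.02383897
 -1.49271589]
[[ 0.993 -0.119  0.001]
 [-0.119 -0.993  0.001]
 [ 0.001 -0.001 -1.   ]]
502
face in tool cm [ 3.42887193  0.40963373 16.60169324]
blue in tool x [[ 3.4769882  -2.5995742  14.85358238]
 [ 3.89852666  0.3860162  14.99762283]
 [ 4.27885149  3.46546393 18.29157231]]
```

View pics/w2.png

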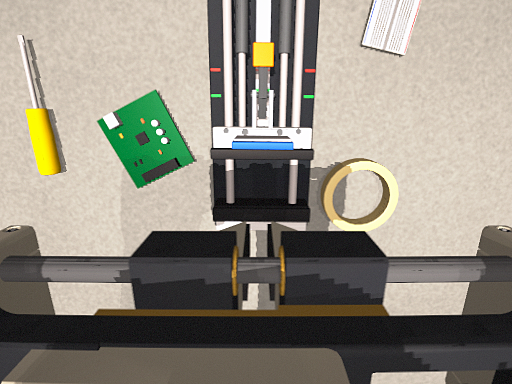

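The wrist view shows the pad dead ahead at (262,145) and the fingers nearly shut. Blob and fit agree: the face is 3.45 cm ahead and 0.4 cm to +y. I descend to a tip height of about 66 mm.

```bash
python3 -m handwheel '[{"tx":0,"ty":0.2,"tz":3,"wx":0,"wy":0,"wz":0,"claw":0},{"tx":0,"ty":0.4,"tz":6,"wx":0,"wy":0,"wz":0,"claw":0},{"tx":0,"ty":0.4,"tz":9,"wx":0,"wy":0,"wz":0,"claw":0},{"tx":0,"ty":0.4,"tz":12,"wx":0,"wy":0,"wz":0,"claw":0},{"tx":0,"ty":0.4,"tz":14,"wx":0,"wy":0,"wz":0,"claw":0},{"tx":0,"ty":0.4,"tz":15.2,"wx":0,"wy":0,"wz":0,"claw":0},{"tx":0,"ty":0.4,"tz":16,"wx":0,"wy":0,"wz":0,"claw":0},{"tx":0,"ty":0.4,"tz":16,"wx":0,"wy":0,"wz":0,"claw":0}]'
python3 - <<'E'
from h import *
s=sensors.observe();print(s['force'],s['width'])
Rt=R.from_rotvec(s['ee_rot']).as_matrix();print(Rt.round(3))
f=np.array([.4755,-.1637,.075]);print('face in tool cm',(f-s['position'])@Rt*100)
for n in('side','wrist'):
  im,d=vision.get_image(n);cv2.imwrite(f'pics/{n}3.png',im if n=='wrist' else cv2.resize(im[240:384,130:360],None,fx=3,fy=3))
E
```

```text
clock: 2.6
position: [0.4385, -0.1647, 0.0794]
ee_rot: [3.135, -0.198, -0.004]
force: [0.4, -0.5, 0.6]
width: 0.005
[ 0.40703435 -0.54105995  0.61005692] 0.005024844212127768
[[ 0.992 -0.126 -0.003]
 [-0.126 -0.992  0.   ]
 [-0.002  0.    -1.   ]]
face in tool cm [ 3.65865627 -0.56499578  0.43545444]
```

View pics/side3.png

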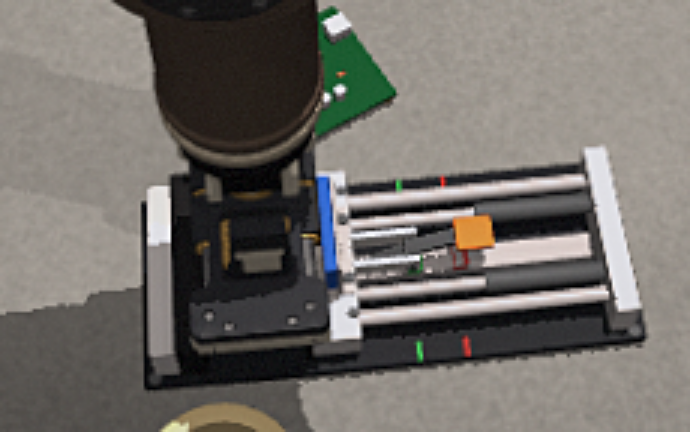

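View pics/wrist3.png

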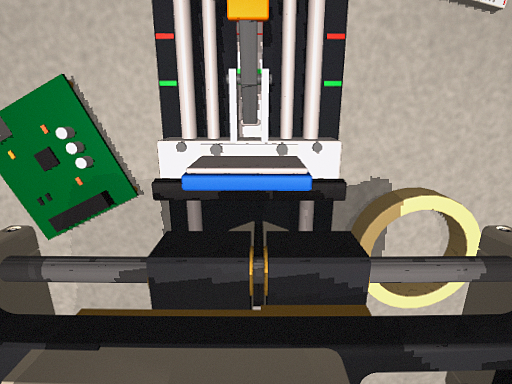

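All free and unloaded. The pad spans columns 182–311 in the wrist view, with the fingers at 258, so I also correct −0.5 cm in y while approaching slowly.

```bash
python3 -m handwheel '[{"tx":0.4,"ty":-0.2,"tz":0,"wx":0,"wy":0,"wz":0,"claw":0},{"tx":0.8,"ty":-0.4,"tz":0,"wx":0,"wy":0,"wz":0,"claw":0},{"tx":1.2,"ty":-0.5,"tz":0,"wx":0,"wy":0,"wz":0,"claw":0},{"tx":1.5,"ty":-0.5,"tz":0,"wx":0,"wy":0,"wz":0,"claw":0},{"tx":1.8,"ty":-0.5,"tz":0,"wx":0,"wy":0,"wz":0,"claw":0},{"tx":2.0,"ty":-0.5,"tz":0,"wx":0,"wy":0,"wz":0,"claw":0},{"tx":2.2,"ty":-0.5,"tz":0,"wx":0,"wy":0,"wz":0,"claw":0},{"tx":2.2,"ty":-0.5,"tz":0,"wx":0,"wy":0,"wz":0,"claw":0}]'
python3 -m handwheel '[{"tx":0.1,"ty":0,"tz":0,"wx":0,"wy":0,"wz":0,"claw":0},{"tx":0.2,"ty":0,"tz":0,"wx":0,"wy":0,"wz":0,"claw":0},{"tx":0.2,"ty":0,"tz":0,"wx":0,"wy":0,"wz":0,"claw":0}]'
python3 -m handwheel '[{"tx":0.1,"ty":0,"tz":0,"wx":0,"wy":0,"wz":0,"claw":0},{"tx":0.2,"ty":0,"tz":0,"wx":0,"wy":0,"wz":0,"claw":0},{"tx":0.2,"ty":0,"tz":0,"wx":0,"wy":0,"wz":0,"claw":0}]'
python3 -m handwheel '[{"tx":0.1,"ty":0,"tz":0,"wx":0,"wy":0,"wz":0,"claw":0},{"tx":0.2,"ty":0,"tz":0,"wx":0,"wy":0,"wz":0,"claw":0},{"tx":0.2,"ty":0,"tz":0,"wx":0,"wy":0,"wz":0,"claw":0}]'
```

```text
clock: 3.37
position: [0.4626, -0.1615, 0.0807]
ee_rot: [3.135, -0.196, 0.0]
force: [0.3, -0.8, -0.2]
width: 0.007
clock: 3.62
position: [0.4643, -0.1617, 0.0807]
ee_rot: [3.135, -0.196, 0.0]
force: [0.1, -0.2, -0.7]
width: 0.007
clock: 3.87
position: [0.4652, -0.1619, 0.0805]
ee_rot: [-3.135, 0.196, 0.003]
force: [-3.7, 0.5, 2.0]
width: 0.001
clock: 4.12
position: [0.4667, -0.1621, 0.0804]
ee_rot: [-3.135, 0.196, 0.004]
force: [-5.5, 1.0, 4.1]
width: 0.008
```

Contact at TCP x ≈ 0.465 (jaw 0), with force rising to the expected ~6 N. Now a gentle push at about 30 mm/s.

```bash
python3 -m handwheel '[{"tx":0.2,"ty":0,"tz":0,"wx":0,"wy":0,"wz":0,"claw":0},{"tx":0.4,"ty":0,"tz":0,"wx":0,"wy":0,"wz":0,"claw":0},{"tx":0.6,"ty":0,"tz":0,"wx":0,"wy":0,"wz":0,"claw":0},{"tx":0.8,"ty":0,"tz":0,"wx":0,"wy":0,"wz":0,"claw":0},{"tx":1.0,"ty":0,"tz":0,"wx":0,"wy":0,"wz":0,"claw":0},{"tx":1.2,"ty":0,"tz":0,"wx":0,"wy":0,"wz":0,"claw":0},{"tx":1.4,"ty":0,"tz":0,"wx":0,"wy":0,"wz":0,"claw":0},{"tx":1.6,"ty":0,"tz":0,"wx":0,"wy":0,"wz":0,"claw":0},{"tx":1.8,"ty":0,"tz":0,"wx":0,"wy":0,"wz":0,"claw":0},{"tx":2.0,"ty":0,"tz":0,"wx":0,"wy":0,"wz":0,"claw":0},{"tx":2.0,"ty":0,"tz":0,"wx":0,"wy":0,"wz":0,"claw":0}]'
python3 - <<'E'
from h import *
for n in('side','wrist'):
  im,d=vision.get_image(n);cv2.imwrite(f'pics/{n}4.png',im if n=='wrist' else cv2.resize(im[240:384,130:360],None,fx=3,fy=3))
E
```

```text
clock: 5.03
position: [0.486, -0.1646, 0.0804]
ee_rot: [-3.135, 0.197, 0.006]
force: [-8.3, 1.0, 5.9]
width: 0.007
```

View pics/side4.png

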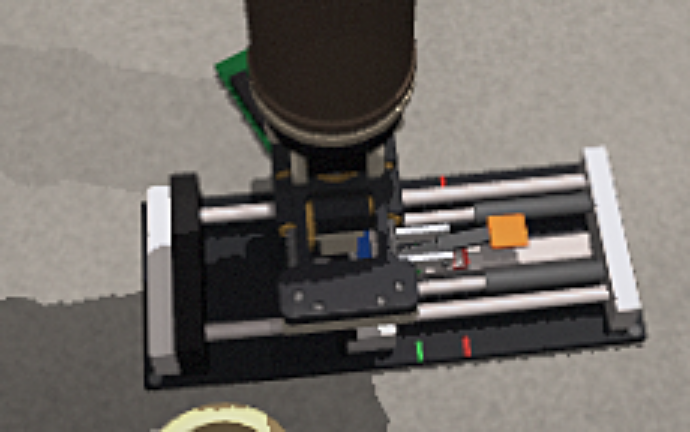

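View pics/wrist4.png

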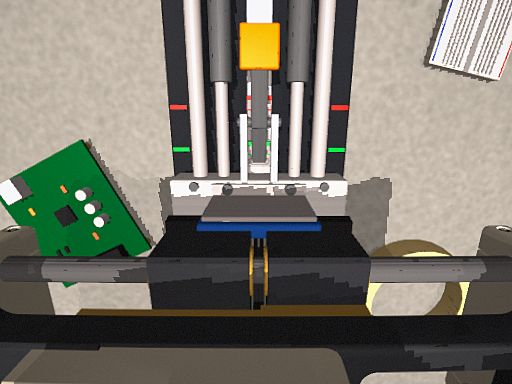

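The jaw is pushed about 21 mm and tracks well, with the carriage face still short of the green line. I push 2.9 cm more, to about 50 mm.

```bash
python3 -m handwheel '[{"tx":0.3,"ty":0,"tz":0,"wx":0,"wy":0,"wz":0,"claw":0},{"tx":0.6,"ty":0,"tz":0,"wx":0,"wy":0,"wz":0,"claw":0},{"tx":0.9,"ty":0,"tz":0,"wx":0,"wy":0,"wz":0,"claw":0},{"tx":1.2,"ty":0,"tz":0,"wx":0,"wy":0,"wz":0,"claw":0},{"tx":1.5,"ty":0,"tz":0,"wx":0,"wy":0,"wz":0,"claw":0},{"tx":1.8,"ty":0,"tz":0,"wx":0,"wy":0,"wz":0,"claw":0},{"tx":2.1,"ty":0,"tz":0,"wx":0,"wy":0,"wz":0,"claw":0},{"tx":2.4,"ty":0,"tz":0,"wx":0,"wy":0,"wz":0,"claw":0},{"tx":2.6,"ty":0,"tz":0,"wx":0,"wy":0,"wz":0,"claw":0},{"tx":2.8,"ty":0,"tz":0,"wx":0,"wy":0,"wz":0,"claw":0},{"tx":2.9,"ty":0,"tz":0,"wx":0,"wy":0,"wz":0,"claw":0},{"tx":2.9,"ty":0,"tz":0,"wx":0,"wy":0,"wz":0,"claw":0}]'
python3 - <<'E'
from h import *
o=np.zeros((432,800,3),'uint8')
im,d=vision.get_image('side');o[:,:414]=cv2.resize(im[270:384,200:310],(414,432))
im,d=vision.get_image('wrist');o[:290,414:]=cv2.resize(im,(386,290))
cv2.imwrite('pics/p5.png',o)
E
```

```text
clock: 6.13
position: [0.5139, -0.1682, 0.0803]
ee_rot: [-3.135, 0.197, 0.009]
force: [-11.3, 0.1, 7.8]
width: 0.004
```

View pics/p5.png

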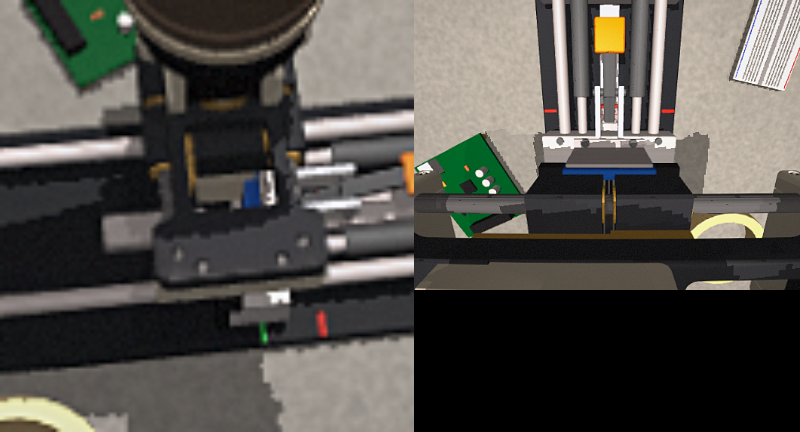

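The carriage face is now past the green line and well short of red (jaw ≈ 49 mm). I back off slowly so the jaw follows until it latches.

```bash
python3 -m handwheel '[{"tx":-0.2,"ty":0,"tz":0,"wx":0,"wy":0,"wz":0,"claw":0},{"tx":-0.4,"ty":0,"tz":0,"wx":0,"wy":0,"wz":0,"claw":0},{"tx":-0.6,"ty":0,"tz":0,"wx":0,"wy":0,"wz":0,"claw":0},{"tx":-0.8,"ty":0,"tz":0,"wx":0,"wy":0,"wz":0,"claw":0},{"tx":-1.0,"ty":0,"tz":0,"wx":0,"wy":0,"wz":0,"claw":0},{"tx":-1.2,"ty":0,"tz":0,"wx":0,"wy":0,"wz":0,"claw":0},{"tx":-1.4,"ty":0,"tz":0,"wx":0,"wy":0,"wz":0,"claw":0},{"tx":-1.6,"ty":0,"tz":0,"wx":0,"wy":0,"wz":0,"claw":0},{"tx":-1.8,"ty":0,"tz":0,"wx":0,"wy":0,"wz":0,"claw":0},{"tx":-2.0,"ty":0,"tz":0,"wx":0,"wy":0,"wz":0,"claw":0},{"tx":-2.0,"ty":0,"tz":0,"wx":0,"wy":0,"wz":0,"claw":0}]'
python3 - <<'E'
from h import *
im,d=vision.get_image('wrist');cv2.imwrite('pics/w6.png',im)
E
```

```text
clock: 7.15
position: [0.497, -0.1658, 0.0808]
ee_rot: [3.135, -0.196, 0.001]
force: [0.3, -0.8, -0.3]
width: 0.006
```

View pics/w6.png

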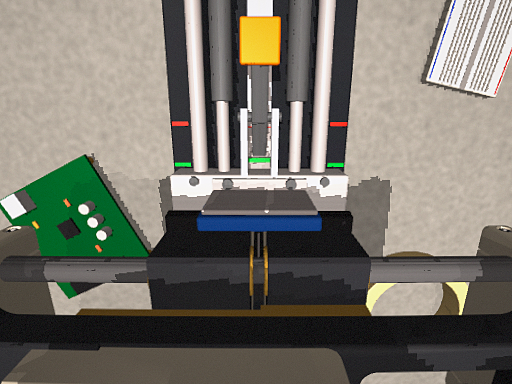

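The force is down to zero and the carriage face sits at the green lines, so the jaw appears latched and the finger is free. I back off 1.5 cm more, rise, and move toward the robot to clear the view.

```bash
python3 -m handwheel '[{"tx":-0.6,"ty":0,"tz":0,"wx":0,"wy":0,"wz":0,"claw":0},{"tx":-1.2,"ty":0,"tz":0,"wx":0,"wy":0,"wz":0,"claw":0},{"tx":-1.5,"ty":0,"tz":-1,"wx":0,"wy":0,"wz":0,"claw":0},{"tx":-1.5,"ty":0,"tz":-3.5,"wx":0,"wy":0,"wz":0,"claw":0},{"tx":-1.5,"ty":0,"tz":-6.5,"wx":0,"wy":0,"wz":0,"claw":0},{"tx":-1.5,"ty":0,"tz":-9.5,"wx":0,"wy":0,"wz":0,"claw":0},{"tx":-3,"ty":0,"tz":-12,"wx":0,"wy":0,"wz":0,"claw":0},{"tx":-5.5,"ty":0,"tz":-14,"wx":0,"wy":0,"wz":0,"claw":0},{"tx":-8,"ty":0,"tz":-16,"wx":0,"wy":0,"wz":0,"claw":0},{"tx":-9,"ty":0,"tz":-17,"wx":0,"wy":0,"wz":0,"claw":0},{"tx":-9,"ty":0,"tz":-17,"wx":0,"wy":0,"wz":0,"claw":0},{"tx":-9,"ty":0,"tz":-17,"wx":0,"wy":0,"wz":0,"claw":0}]'
python3 - <<'E'
from h import *
s=sensors.observe();c=cam('wrist',s);im,d=vision.get_image('wrist');cv2.imwrite('pics/w7.png',im)
hsv=cv2.cvtColor(im,cv2.COLOR_BGR2HSV)
ex=np.array([.9921,-.1253,0]);ey=np.array([.1253,.9921,0]);O=np.array([.5175,-.169,0])
def rep(nm,lo,hi,c,im,d):
    m=(cv2.inRange(cv2.cvtColor(im,cv2.COLOR_BGR2HSV),lo,hi)>0)&(d>0);m[:, :120]=0
    v,u=np.where(m);P=to_world(np.c_[u,v],d[v,u],c)-O;print(nm,len(u),'hx',np.median(P@ex).round(4),'hy',np.median(P@ey).round(4),'z',np.median(P[:,2]).round(4))
rep('blue',(100,120,60),(130,255,255),c,im,d);rep('orange',(8,150,120),(24,255,255),c,im,d)
cs=cam('side');im,d=vision.get_image('side');cv2.imwrite('pics/s7.png',im)
rep('orange side',(8,150,120),(20,255,255),cs,im*np.uint8(np.arange(384)[:,None,None]>270),d)
d0=np.load('side0.npy');im0=cv2.imread('pics/side0.png')
rep('orange side before',(8,150,120),(20,255,255),cs,im0*np.uint8(np.arange(384)[:,None,None]>270),d0)
print(sensors.observe()['clock'])
E
```

```text
clock: 8.2
position: [0.4076, -0.1547, 0.2518]
ee_rot: [3.135, -0.196, 0.004]
force: [0.2, -1.0, 0.1]
width: 0.005
blue 600 hx -0.0031 hy -0.0004 z 0.0909
orange 327 hx -0.0797 hy 0.0022 z 0.3243
orange side 133 hx 0.0896 hy -0.0005 z 0.0573
orange side before 130 hx 0.0544 hy -0.0004 z 0.0569
8.3
```

View pics/w7.png

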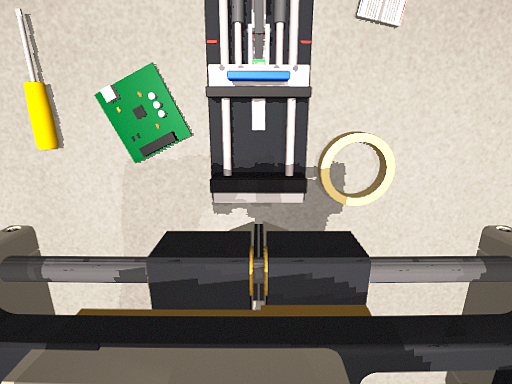

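View pics/s7.png

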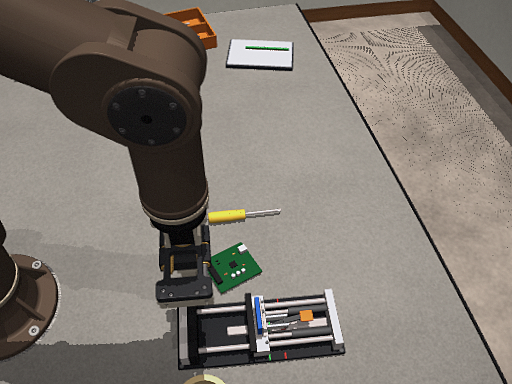

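The jaw has held at the green tooth for over a second: the thumb pad has moved 35 mm, against 36 mm nominal. The side view shows the board and driver in place, the wrist view shows the tape beside the holder, and the gripper is well clear with no force on it.

```bash
python3 -c "
from cell import arm;print(arm.sign_off())"
```

```text
the job is handed in; nothing more can be done
None
```

The jaw is latched at the green tooth and holding by itself, and I handed the job in at about 8.3 s.

- **Push:** With the gripper shut, I pushed the blue pad gently with the outside of the fingers. Contact came at about 0 and I took the jaw to about 49 mm, at roughly 11 N along the push. The wrist also read up to 8 N upward, which I did not look into.
- **Release:** I backed off slowly so the jaw followed the fingers until it latched, then retreated to about 25 cm height.
- **Last checks:** The orange thumb pad had moved 35.2 mm and the blue pad about 35 mm, against 36 mm nominal, which is within the calibration error. The carriage stood at the green lines, and wrist force was back to about zero.
- **Loose items:** The board, tape, breadboard and screwdriver looked undisturbed in the pictures, but I did not measure their positions.
- **Disagreements:** The first two move commands were refused because rows need every key, and the arm did not move. One wrist-camera reading of the orange thumb pad had picked up the gripper instead (height 0.32 m), so I discarded it and used the side camera.

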